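# Load the bench tube mixer

## Task

Reload the tube mixer: first pull its drive lever fully to the front (off), then lift every grey dust cap off its spindles and put it in the steel tray, then fit each tube carrier on the counter onto a spindle of its own, pressing and turning it until it drops fully home over the square. When all the carriers are home, push the drive lever fully over to the back (on); do not knock over the bottle, the jar or the beaker.

Things in the scene. Friction and masses are not known exactly. Their poses are not given: they have to be found in the camera images.
- mixer: bench tube mixer, white housing 150 x 440 x 55 mm high with a raised console strip (18 mm more) along its back. Origin: on the counter under the housing; its front faces -x of its own frame and the three spindles stand in a row along its y axis. The console strip starts 58 mm behind the spindle row. Fixed to the counter
- home_a (a point): on the axis of the end spindle farthest from the lever, 26 mm above the housing's top: where a carrier's centre lies when fully home there; axes as the mixer's. All spindles: 40 mm high, steel, not turning: collar 20 mm across, 6 mm high (a home carrier rests on it), a 14 mm square 18 mm high, then a round pilot 13.6 mm across, 16 mm high, its upper half tapering to 5 mm
- home_b (a point): on the axis of the middle spindle, 26 mm above the housing's top: where a carrier's centre lies when fully home there; axes as the mixer's. On every spindle the square stands at its own angle, not given (seen from above when bare). A carrier threads the pilot at any angle and stops on the square's corners 18 mm above home
- home_c (a point): on the axis of the spindle nearest the lever (105 mm from it), 26 mm above the housing's top: where a carrier's centre lies when fully home there; axes as the mixer's. A carrier resting on the square drops home once its bore is turned in line with the square, within about 0.1 rad; the fit repeats every quarter turn
- cap_a_center (a point): centre (24 mm up) of the plain grey square dust cap standing over spindle a, its rim on the housing; 30 x 30 x 48 mm, 3 mm walls, open below, 30 g; lifts straight off and must rise 42 mm to clear the spindle. Present over two or all of the three spindles
- cap_b_center (a point): centre (24 mm up) of the plain grey square dust cap standing over spindle b, its rim on the housing; 30 x 30 x 48 mm, 3 mm walls, open below, 30 g; lifts straight off and must rise 42 mm to clear the spindle. Present over two or all of the three spindles
- cap_c_center (a point): centre (24 mm up) of the plain grey square dust cap standing over spindle c, its rim on the housing; 30 x 30 x 48 mm, 3 mm walls, open below, 30 g; lifts straight off and must rise 42 mm to clear the spindle. Present over two or all of the three spindles
- carrier_1_center (a point): centre (half-way up, 20 mm above its underside) of a tube carrier that starts upright on the counter: square aluminium hub 32 x 32 x 40 mm high (hub sides along its x and y axes), with a square bore of 15.6 mm, in line with the hub's sides, right through it; four grey arms 10 mm high at its foot reach 44 mm from the axis along +-x and +-y. About 0.14 kg. The three carriers are alike
- carrier_2_center (a point): centre (half-way up, 20 mm above its underside) of a tube carrier that starts upright on the counter: square aluminium hub 32 x 32 x 40 mm high (hub sides along its x and y axes), with a square bore of 15.6 mm, in line with the hub's sides, right through it; four grey arms 10 mm high at its foot reach 44 mm from the axis along +-x and +-y. About 0.14 kg. The three carriers are alike
- carrier_3_center (a point): centre (half-way up, 20 mm above its underside) of a tube carrier that starts upright on the counter: square aluminium hub 32 x 32 x 40 mm high (hub sides along its x and y axes), with a square bore of 15.6 mm, in line with the hub's sides, right through it; four grey arms 10 mm high at its foot reach 44 mm from the axis along +-x and +-y. About 0.14 kg. The three carriers are alike
- tray: low open steel tray 100 x 180 mm, rim 25 mm high, walls 3 mm; origin under its centre, long side along its y axis. Fixed to the counter
- lever (a joint): drive lever on the mixer's end: 0 = off, leaning to the mixer's front (-x of the mixer); 1.0 rad = on, fully over to the mixer's back (+x), where it starts or nearly so. Stays where it is left; pushing its ball with 1 to 2 N moves it
- lever_tip (a point): centre of the lever's black ball (26 mm across); the lever's pivot lies 80 mm from it, 22 mm above the housing's top, and the lever swings in the mixer's x-z plane
- bottle: amber glass bottle, 48 mm across, 110 mm high, standing; origin under its centre. Bystander
- jar: small glass jar, 44 mm across, 55 mm high, standing; origin under its centre. Bystander
- beaker: clear beaker, 60 mm across the rim, 70 mm high, standing; origin under its centre. Bystander
Mind the look-alikes: they are no part of the job. What is shaped like the part that bears cap_c_center but purple is not meant.

How it is judged:
On the way, in this order (a step that is already met when the one before it is completed fails the run):
1. the drive lever is off, over to the front (value of joint lever below 0.2 rad), for 0.2 s.
2. every dust cap lies in the tray (x of cap_a_center in the frame of tray between -0.05 and 0.05 m and y of cap_a_center in the frame of tray between -0.09 and 0.09 m and z of cap_a_center in the frame of tray between 0 and 0.06 m and x of cap_b_center in the frame of tray between -0.05 and 0.05 m and y of cap_b_center in the frame of tray between -0.09 and 0.09 m and z of cap_b_center in the frame of tray between 0 and 0.06 m and x of cap_c_center in the frame of tray between -0.05 and 0.05 m and y of cap_c_center in the frame of tray between -0.09 and 0.09 m and z of cap_c_center in the frame of tray between 0 and 0.06 m), for 0.2 s.
3. every carrier is fully home on a spindle ((distance between carrier_1_center and home_a below 0.006 m or distance between carrier_1_center and home_b below 0.006 m or distance between carrier_1_center and home_c below 0.006 m) and angle between each of carrier_1_center, carrier_2_center, carrier_3_center's own z axis and vertical below 0.1 rad and (distance between carrier_2_center and home_a below 0.006 m or distance between carrier_2_center and home_b below 0.006 m or distance between carrier_2_center and home_c below 0.006 m) and (distance between carrier_3_center and home_a below 0.006 m or distance between carrier_3_center and home_b below 0.006 m or distance between carrier_3_center and home_c below 0.006 m)), for 0.2 s.
4. the drive lever is over to the back (value of joint lever above 0.8 rad), for 0.2 s.
At the end, for the whole second after the job is handed in: Every cap's centre is over the tray's floor and less than 60 mm above the counter; every carrier's centre is within 6 mm of the home point of a spindle, upright within 0.1 rad; the lever stands beyond 0.8 rad; all at rest (all of step 2 and all of step 3 and value of joint lever above 0.8 rad and linear speed of each of carrier_1, carrier_2, carrier_3, cap_a, cap_b, cap_c below 0.02 m/s); the robot touches nothing.
It fails at once if the bottle is knocked over (angle between bottle's own z axis and vertical above 0.6 rad).
It fails at once if the jar is knocked over (angle between jar's own z axis and vertical above 0.6 rad).
It fails at once if the beaker is knocked over (angle between beaker's own z axis and vertical above 0.6 rad).
Of cap_a, cap_b, cap_c only 2 to 3 are there at a start; the rules pass over those that are not, and their reading is None.
At some moment in a run one of carrier_1, carrier_2, carrier_3 may be knocked a few centimetres aside while the robot is not near it.
It also fails if it takes over 210 s, if anything falls off the work surface, if the arm or the gripper's body presses on something with over 40 N, if the wrist force passes 120 N, or if a joint passes its speed limit or range.

## Robot

A 6-joint arm with a two-finger parallel gripper is mounted at the origin on the work surface. World frame = base frame: x ahead of the robot, y to its left, z up, the work surface at z = 0. Lengths are in m, angles in rad, forces in N, time in s.
With the tool pointing down it reaches from about 0.3 to 0.775 m from the base axis. Payload 14.6 kg.
Tool frame: the origin (TCP) lies on the centre line of the jaws, within the pads' length; the fingertips stand 14 mm ahead of it and the grasp point (between the pads) lies 5 mm behind it; x points along the fingers, y is the direction in which the jaws open and shut, and the axes are right-handed (so a half turn about x gives the same grasp; the last joint's range is limited). The gripper opens to 94 mm and grips with 3 to 60 N. Pads are 16 mm wide; open, the fingers measure 119 mm over their backs; the gripper's body (75 mm by 177 mm) begins 78 mm behind the grasp point.
Start: joints at [1.212, 0.3, 1.521, -0, 1.321, -0.067], TCP at [0.158, 0.527, 0.219] pointing down, gripper open.
Joint ranges: [-3.03, 3.03], [-0.79, 2.21], [0.23, 2.52], [-1.04, 4.18], [0, 3.07], [-2.55, 2.55]. Speed limits (rad/s): [2.22, 2.22, 2.57, 3.14, 3.14, 3.14].

## Interface

Orientations are given as [roll, pitch, yaw] about the fixed x, y, z axes, in that order (R = Rz(yaw) Ry(pitch) Rx(roll)).
In Python, from station import * gives the robot as it stands. The module is installed in compiled form; this text tells all that it offers.
- The arm moves only by the shell command python3 -m handwheel 'ROWS' [FORCE]. ROWS is JSON, a list of rows, each a list of 3 entries, a list of its own where there are three numbers: the shift along the tool's x, y, z in mm, then the turn about the tool's x in rad, then the gripper command: -1 is fully open, 1 is shut, values between are in proportion. In form: [[[dx, dy, dz], spin, gripper], ...]. A call has exactly 5 rows; each row is the pose to reach, as a shift and turn from the pose measured when the call began, along the tool's axes at that moment; what a row does not reach only later rows make up. A row lasts 1/10 s, in which the tool goes at most 50 mm and 8.59 degrees, less where a joint would pass 70% of its speed; a pose out of reach is approached as far as the arm can. A call with a gripper value outside its range is refused whole. The fingers move at their own pace and stop on an object; FORCE is the grip in N (left out, the last holds). Time passes only in rows, so rows that repeat a pose let the fingers close, or fill a call up. It gives the time, the measured TCP pose, the force and the opening at its end, in the units of the state.
- get_obs(): the state, without advancing time (a new reading comes with each control period).
- camera(name): name is "scene" or "top" or "wrist"; returns (picture, depth): 420x560x3 uint8, blue, green, red; 420x560 float32, m along the optical axis (not along the pixel's ray), 0 where there is no reading.
- camera_info(name): a dict with "fx", "fy", "cx", "cy" (pixels), "extrinsics" (4x4, takes a point from camera to world coordinates). Camera axes: x right, y down, z forward; pixel columns grow to the right and rows downward; lengths in m; the calibration is good to about 2 mm. A picture is of the moment at which its call begins: read the wrist's pose just before it. camera_info takes no time and is no camera call; for the wrist camera it gives the pose at the moment of the call.
- hand_in(): hands the job in, once; it reports no verdict.
The state is a dict: "time_s": time; "qpos": joint angles; "joint_vel": joint speeds; "tau": joint torques, N m; "ee_pos": TCP position; "eef_rot": TCP orientation; "force": force on the tool from outside, world axes, zero at the start; "moment": the same for the moment, N m; "grip_width": finger opening in m.
Only numpy, scipy, OpenCV 4.12 (cv2) and the standard library are available. Lean on these libraries where they do the work, as an engineer would, in place of code of your own. Each camera call takes 0.05 s, during which the arm holds its last target. There are 200 camera calls.

## Working session

There is one attempt and no reset: what is moved stays moved. The work goes in short steps, Python scripts to look and compute and a shell command to move; the robot and the scene stay as the last step left them, time stands still between calls to the robot, and variables do not carry over. Pictures are saved under pics/ and viewed, about 12 in all and at most 16, crops included, and the job is handed in when it is done.

```bash
mkdir -p pics
cat > h.py <<'E'
from station import *
import numpy as np, cv2
from scipy.spatial.transform import Rotation as Ro
def R(o): return Ro.from_euler('xyz',o['eef_rot']).as_matrix()
def world(name):
    o=get_obs(); inf=camera_info(name); im,d=camera(name)
    v,u=np.mgrid[:420,:560]
    T=np.array(inf['extrinsics'])
    p=np.stack([(u-inf['cx'])/inf['fx']*d,(v-inf['cy'])/inf['fy']*d,d],-1)
    return im,d,p@T[:3,:3].T+T[:3,3]
E
python3 - <<'E'
from h import *
o=get_obs();print(o);print(R(o).round(2))
for n in('scene','top'):
    im,d,P=world(n);cv2.imwrite(f'pics/{n}0.png',im);np.save(f'{n}0.npy',P)
    print(n,np.array(camera_info(n)['extrinsics']).round(3).tolist(),camera_info(n)['fx'])
E
```

```text
{'time_s': 0.0, 'qpos': array([ 1.21241520e+00,  3.00450376e-01,  1.52157595e+00,  1.54471196e-05,
        1.32070145e+00, -6.65976113e-02]), 'joint_vel': array([-0.00010718,  0.00097078, -0.00043987, -0.00056549,  0.00013362,
       -0.00073869]), 'tau': array([ 8.42059144e-04, -5.31795073e+01, -3.52744532e+01,  7.08994735e-02,
        2.43010547e-02, -7.59577097e-05]), 'ee_pos': array([0.1581252 , 0.52652353, 0.21889986]), 'eef_rot': array([-1.6505743 ,  1.56966111, -1.94236165]), 'force': array([ 0.53583888,  0.23416756, -0.12079438]), 'moment': array([ 0.00961999, -0.01766437,  0.04848335]), 'grip_width': 0.09409779319701976}
[[-0.    0.29  0.96]
 [-0.    0.96 -0.29]
 [-1.   -0.   -0.  ]]
scene [[0.054, 0.707, -0.705, 1.163], [0.999, -0.042, 0.034, -0.095], [-0.006, -0.706, -0.708, 0.789], [0.0, 0.0, 0.0, 1.0]] 407.73506345748274
top [[-0.009, -0.989, 0.147, 0.323], [-1.0, 0.009, 0.001, -0.089], [-0.002, -0.147, -0.989, 1.291], [0.0, 0.0, 0.0, 1.0]] 542.9185029872846
```

View pics/scene0.png

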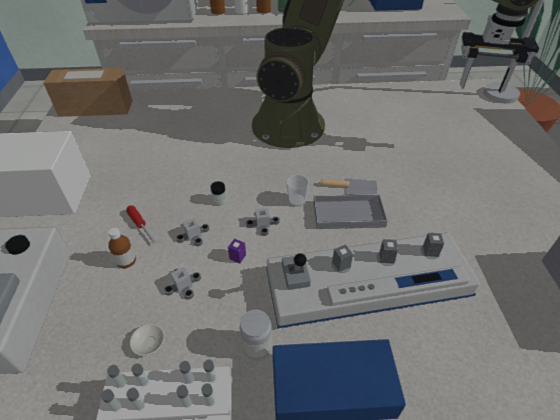

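View pics/top0.png

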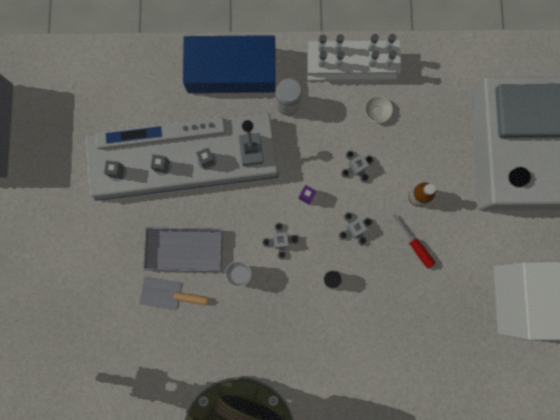

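The top view shows caps at (114,169), (160,162) and (206,157), with spindle c next to the lever ball at (247,126). The carriers are at (358,165), (357,228) and (281,240), and the tray is at (184,250). The bystanders are the beaker (238,274), the jar (333,280) and the bottle (424,193). Look-alikes I'm leaving alone: the purple cap (307,195) and the rack posts (325–395,40–58).

Run:
```python
from h import *
P=np.load('top0.npy');S=np.load('scene0.npy')
def near(P,c,r,zl,zh):
    m=(np.hypot(P[...,0]-c[0],P[...,1]-c[1])<r)&(P[...,2]>zl)&(P[...,2]<zh);return P[m]
def rect(q):
    r=cv2.minAreaRect((q[:,:2]*1000).astype(np.float32)); return [np.round(x,1) for x in r]
for n,uv in dict(ca=(114,169),cb=(160,162),cc=(206,157),k1=(358,165),k2=(357,228),k3=(281,240),purple=(307,195),ball=(247,126),tray=(184,250),beaker=(238,274),jar=(333,280),bottle=(424,193),hous1=(110,188),hous2=(262,175)).items():
    p=P[uv[1],uv[0]]; print(n,p.round(3),end=' ')
    if n[0] in'ck':
        for nm,X in(('T',P),('S',S)):
            q=near(X,p,.035,p[2]-.008,p[2]+.012) ; 
            if len(q)>10:print(nm,len(q),q[:,2].max().round(3),np.median(q[:,2]).round(3),rect(q),end=' ')
    if n[0]=='k':
        q=near(P,p,.06,.004,.02);print('arms',len(q),rect(q),end='')
    if n=='ball':
        for nm,X in(('T',P),('S',S)):
            q=near(X,p,.03,p[2]-.013,p[2]+.03);print(nm,len(q),q.mean(0).round(3),q.max(0).round(3),q.min(0).round(3))
    if n=='tray':
        q=near(P,p,.14,.018,.035);print(rect(q),end='')
    print()
# housing orientation
q=P[(P[...,2]>.045)&(P[...,2]<.062)]; q=q[(q[:,0]>.5)&(q[:,1]>0)&(q[:,0]<.78)]
print('housing',rect(q),np.median(q[:,2]))
```

```text
ca [0.598 0.272 0.101] T 197 0.11 0.104 [array([601.7, 277.2]), array([30.8, 30.5]), np.float64(82.4)] S 199 0.106 0.102 [array([603.9, 278.7]), array([30.5, 32.2]), np.float64(81.6)] 
cb [0.613 0.169 0.104] T 189 0.11 0.104 [array([614. , 173.2]), array([31.4, 30.8]), np.float64(81.8)] S 185 0.106 0.103 [array([616. , 174.8]), array([30.3, 32.5]), np.float64(80.7)] 
cc [0.623 0.066 0.106] T 181 0.11 0.104 [array([626.2,  69. ]), array([31.1, 29.9]), np.float64(22.0)] S 173 0.106 0.103 [array([628. ,  70.8]), array([30.8, 31.5]), np.float64(23.2)] 
k1 [ 0.626 -0.291  0.   ] T 367 0.012 0.003 [array([ 625.8, -290.8]), array([68.4, 68.4]), np.float64(44.0)] S 393 0.012 0.003 [array([ 630.1, -289.5]), array([61.1, 68. ]), np.float64(9.3)] arms 482 [array([ 625.5, -289.1]), array([110.6, 115. ]), np.float64(85.2)]
k2 [ 0.472 -0.284 -0.002] T 342 0.01 0.002 [array([ 472.2, -283.1]), array([67.5, 68. ]), np.float64(32.8)] S 204 0.01 0.001 [array([ 476.2, -283.6]), array([61.3, 67.1]), np.float64(2.6)] arms 473 [array([ 475.4, -284.6]), array([114.5, 110.7]), np.float64(74.1)]
k3 [ 0.445 -0.101  0.003] T 491 0.015 0.003 [array([ 444.9, -101.4]), array([68.7, 66.7]), np.float64(0.0)] S 279 0.015 0.006 [array([ 448.4, -102.3]), array([68.1, 61.4]), np.float64(84.8)] arms 446 [array([444.7, -99.8]), array([115.1, 112.2]), np.float64(30.0)]
purple [ 0.545 -0.162  0.048] 
ball [ 0.675 -0.029  0.166] T 108 [ 0.678 -0.03   0.16 ] [ 0.692 -0.018  0.166] [ 0.667 -0.042  0.153]
S 115 [ 0.685 -0.029  0.159] [ 0.695 -0.016  0.165] [ 0.67  -0.04   0.153]

tray [0.423 0.129 0.002] [array([386. , 106.9]), array([225.5, 174.3]), np.float64(89.4)]
beaker [0.365 0.001 0.006] 
jar [ 0.348 -0.218  0.053] 
bottle [ 0.54  -0.423  0.088] 
hous1 [0.564 0.294 0.055] 
hous2 [ 0.592 -0.058  0.053] 
housing [array([648.3, 283.5]), array([571.6, 216. ]), np.float64(85.3)] 0.0556097517213362
```

```bash
cat >> h.py <<'E'
def near(P,c,r,zl,zh):
    m=(np.hypot(P[...,0]-c[0],P[...,1]-c[1])<r)&(P[...,2]>zl)&(P[...,2]<zh);return P[m]
def rect(q):
    r=cv2.minAreaRect((q[:,:2]*1000).astype(np.float32)); return np.round([*r[0],*r[1],r[2]],1)
def plan(tg,start=None):
    """targets (x,y,z,psi_deg) of TCP; prints tool-frame shift mm and spin per leg"""
    if start is None:
        o=get_obs();y=R(o)[:,1];start=(*o['ee_pos'],np.degrees(np.arctan2(y[1],y[0])))
        print('start',np.round(start,4),'q1,q6',o['qpos'][[0,5]].round(2))
    for t in tg:
        a=np.radians(start[3]);d=np.array(t[:3])-start[:3];c,s=np.cos(a),np.sin(a)
        print(t,'->',np.round([-d[2]*1e3,(d[0]*c+d[1]*s)*1e3,(d[0]*s-d[1]*c)*1e3],1),'spin',round(-np.radians(t[3]-start[3]),3)); start=t
E
python3 - <<'E'
from h import *
P=np.load('top0.npy');S=np.load('scene0.npy')
for c in ((.626,-.290),(.473,-.2835),(.445,-.1005)):
    for X in(P,S):
        q=near(X,c,.03,.032,.05); print(rect(q),len(q),np.median(q[:,2]).round(4))
for X in (P,S):
    m=(abs(X[...,0]-.42)<.085)&(abs(X[...,1]-.125)<.12)&(X[...,2]>.019)&(X[...,2]<.032);q=X[m];print('tray',rect(q),q.min(0).round(3),q.max(0).round(3))
    q=near(X,(.365,.0),.05,.05,.08);print('beaker',len(q),q.mean(0) if len(q) else 0)
plan([(.735,-.03,.219,73.1),(.725,-.026,.150,73.1),(.61,-.040,.150,73.1),(.585,-.042,.150,73.1)])
E
```

```text
[ 621.7 -288.2   32.7   34.2   29.2] 164 0.0398
[ 622.3 -286.7   36.7   32.3   29.5] 187 0.0392
[ 470.2 -278.9   32.    33.2   27.8] 164 0.0401
[ 471.8 -277.3   35.6   32.2   28.8] 143 0.0391
[ 442.5 -100.    32.2   31.8    5.2] 155 0.0402
[444.7 -98.9  34.6  31.8   5.7] 125 0.0393
tray [413.4 111.3 219.9 123.   85.5] [0.344 0.006 0.019] [0.474 0.219 0.032]
beaker 166 [ 3.64717507e-01 -3.15226044e-04  6.71039904e-02]
tray [411.1 112.1 218.9 133.1  87.1] [0.339 0.006 0.019] [0.478 0.221 0.032]
beaker 265 [ 0.36426203 -0.00247859  0.0619634 ]
start [ 0.1581  0.5265  0.219  73.2813] q1,q6 [ 1.21 -0.07]
(0.735, -0.03, 0.219, 73.1) -> [  -0.  -367.1  712.6] spin 0.003
(0.725, -0.026, 0.15, 73.1) -> [ 69.    0.9 -10.7] spin -0.0
(0.61, -0.04, 0.15, 73.1) -> [  -0.   -46.8 -106. ] spin -0.0
(0.585, -0.042, 0.15, 73.1) -> [ -0.   -9.2 -23.3] spin -0.0
```

```bash
H="python3 -m handwheel"
$H '[[[0,-114,222],0,1],[[0,-114,222],0,1],[[0,-114,222],0,1],[[0,-114,222],0,1],[[0,-114,222],0,1]]' 20
$H '[[[0,-114,222],0,1],[[0,-114,222],0,1],[[0,-114,222],0,1],[[0,-114,222],0,1],[[0,-114,222],0,1]]'
$H '[[[0,-114,222],0,1],[[0,-114,222],0,1],[[0,-114,222],0,1],[[0,-114,222],0,1],[[0,-114,222],0,1]]'
python3 -c "
from h import *
plan([(.737,-.026,.219,73.1),(.737,-.024,.150,73.1),(.625,-.036,.150,73.1)])"
```

```text
time_s: 0.6
ee_pos: [0.339, 0.3518, 0.219]
eef_rot: [-1.707, 1.57, -1.999]
force: [1.3, -0.1, -0.3]
grip_width: 0.0576
time_s: 1.1
ee_pos: [0.5189, 0.178, 0.2189]
eef_rot: [-1.869, 1.569, -2.161]
force: [0.0, 1.4, 0.6]
grip_width: 0.0172
time_s: 1.6
ee_pos: [0.6986, 0.0044, 0.2185]
eef_rot: [-2.219, 1.569, -2.511]
force: [-0.0, 0.5, 0.3]
grip_width: 0.0007
start [6.98600e-01 4.40000e-03 2.18500e-01 7.32802e+01] q1,q6 [-0.05 -1.32]
(0.737, -0.026, 0.219, 73.1) -> [ -0.5 -18.1  45.5] spin 0.003
(0.737, -0.024, 0.15, 73.1) -> [69.   1.9 -0.6] spin -0.0
(0.625, -0.036, 0.15, 73.1) -> [  -0.   -44.  -103.7] spin -0.0
```

```bash
H="python3 -m handwheel"
$H '[[[0,-18,46],0,1],[[0,-18,46],0,1],[[0,-18,46],0,1],[[35,-17,46],0,1],[[69,-16,46],0,1]]'
$H '[[[0,0,0],0,1],[[0,-10,-24],0,1],[[0,-20,-48],0,1],[[0,-30,-70],0,1],[[0,-38,-90],0,1]]'
$H '[[[0,-2,-5],0,1],[[0,-4,-9],0,1],[[0,-6,-13],0,1],[[0,-7,-16],0,1],[[0,-7,-16],0,1]]'
python3 - <<'E'
from h import *
im,d,P=world('top');cv2.imwrite('pics/t1.png',im)
q=P[(abs(P[...,0]-.61)<.08)&(abs(P[...,1]+.035)<.03)]
for z in range(135,185,6):
    s=q[(q[:,2]>z/1e3)&(q[:,2]<z/1e3+.006)]
    if len(s):print(z,s.min(0).round(3),s.max(0).round(3))
E
```

```text
time_s: 2.1
ee_pos: [0.7375, -0.0228, 0.1504]
eef_rot: [-0.462, 1.569, -0.752]
force: [0.5, 0.4, -0.2]
grip_width: 0.0007
time_s: 2.6
ee_pos: [0.6395, -0.0327, 0.1534]
eef_rot: [-0.002, 1.566, -0.291]
force: [2.3, -0.9, -1.4]
grip_width: 0.0007
time_s: 3.1
ee_pos: [0.6309, -0.033, 0.1577]
eef_rot: [0.268, 1.538, -0.02]
force: [68.0, 7.8, -22.6]
grip_width: 0.0001
```

Run:
```python
from h import *
P=np.load('top0.npy')
m=(abs(P[...,0]-.424)<.06)&(abs(P[...,1]-.135)<.1)&(P[...,2]>.019)&(P[...,2]<.032);q=P[m]
print(rect(q), rect(q[q[:,1]>.035]))
```

```text
[423.8 128.7 180.9 100.5  88.5] [423.8 128.7 180.9 100.5  88.5]
```

```bash
H="python3 -m handwheel"
$H '[[[0,4,10],0,1],[[0,8,20],0,1],[[0,10,25],0,1],[[-40,10,25],0,1],[[-80,10,25],0,1]]'
$H '[[[-20,50,0],0,1],[[-20,100,0],0,1],[[-20,150,-20],0,1],[[-20,200,-40],0,-0.3],[[-20,250,-50],0,-0.3]]'
python3 - <<'E'
from h import *
im,d,P=world('top');cv2.imwrite('pics/t1.png',im)
q=P[(abs(P[...,0]-.63)<.09)&(abs(P[...,1]+.035)<.04)]
q=q[(q[:,2]>.14)&(q[:,2]<.18)];print(len(q),q.mean(0),q.min(0),q.max(0))
plan([(.626,.0695,.2,22),(.626,.0695,.088,22)])
E
```

```text
time_s: 3.65
ee_pos: [0.6547, -0.0299, 0.2399]
eef_rot: [0.271, 1.54, -0.016]
force: [0.3, 0.7, -0.1]
grip_width: 0.0004
time_s: 4.15
ee_pos: [0.6753, 0.2138, 0.2621]
eef_rot: [0.283, 1.539, -0.004]
force: [0.0, 0.4, 0.8]
grip_width: 0.0131
112 [ 0.60980917 -0.03845757  0.15640351] [ 0.59939153 -0.05020331  0.14852058] [ 0.62332393 -0.02628298  0.16547991]
start [ 0.6745  0.2212  0.2614 73.8805] q1,q6 [ 0.27 -1.02]
(0.626, 0.0695, 0.2, 22) -> [  61.4 -159.2   -4.5] spin 0.905
(0.626, 0.0695, 0.088, 22) -> [112.   0.   0.] spin -0.0
```

```bash
cat >> h.py <<'E'
def plan(tg):
    """targets (x,y,z,psi_deg or None) of TCP; prints tool-frame shift mm and spin per leg, tool axis kept"""
    o=get_obs();M=R(o);p=np.array(o['ee_pos'])
    ps=lambda M:np.degrees(np.arctan2(M[1,1],M[0,1]))
    print('start',p.round(4),'psi',ps(M).round(1),'axis',M[:,0].round(3),'q1,q6',o['qpos'][[0,5]].round(2))
    for t in tg:
        sp=0 if t[3] is None else -np.radians((t[3]-ps(M)+180)%360-180)
        print(t,'->',((np.array(t[:3])-p)@M*1e3).round(1),'spin',round(sp,3))
        M=M@Ro.from_euler('x',sp).as_matrix();p=np.array(t[:3])
E
python3 -c "
from h import *
plan([(.627,.070,.15,22),(.627,.070,.088,22),(.627,.070,.165,22),(.42,.075,.165,22),(.42,.075,.045,0)])"
```

```text
start [0.6745 0.2212 0.2614] psi 73.9 axis [ 0.031  0.002 -1.   ] q1,q6 [ 0.27 -1.02]
(0.627, 0.07, 0.15, 22) -> [ 109.6 -159.6   -6.9] spin 0.905
(0.627, 0.07, 0.088, 22) -> [62.  -1.8 -0.6] spin 0.0
(0.627, 0.07, 0.165, 22) -> [-77.    2.3   0.8] spin -0.0
(0.42, 0.075, 0.165, 22) -> [  -6.4 -190.   -82.1] spin 0.0
(0.42, 0.075, 0.045, 0) -> [119.9  -3.5  -1.2] spin 0.384
```

```bash
H="python3 -m handwheel"
$H '[[[50,-32,-7],0.15,-0.3],[[70,-70,-7],0.3,-0.3],[[90,-110,-7],0.45,-0.3],[[100,-159,-7],0.6,-0.3],[[100,-159,-7],0.75,-0.3]]'
$H '[[[0,0,0],0.155,-0.3],[[0,0,0],0.155,-0.3],[[0,0,0],0.155,-0.3],[[0,0,0],0.155,-0.3],[[0,0,0],0.155,-0.3]]'
python3 -c "
from h import *
plan([(.627,.070,.088,22),(.627,.070,.165,22),(.42,.075,.165,22),(.42,.075,.045,0)])
i,d,P=world('wrist');cv2.imwrite('pics/w1.png',i);q=near(P,(.627,.07),.035,.095,.11);print(len(q),rect(q) if len(q) else 0,q.mean(0))"
```

```text
time_s: 4.7
ee_pos: [0.6252, 0.0663, 0.1591]
eef_rot: [1.065, 1.542, 0.024]
force: [0.4, 0.2, -0.0]
grip_width: 0.057
time_s: 5.2
ee_pos: [0.6252, 0.0667, 0.1593]
eef_rot: [1.218, 1.542, 0.025]
force: [-0.4, 0.4, 0.9]
grip_width: 0.0611
start [0.6252 0.0667 0.1593] psi 21.6 axis [ 0.029  0.001 -1.   ] q1,q6 [ 0.05 -0.33]
(0.627, 0.07, 0.088, 22) -> [71.3  0.9 -3.1] spin -0.007
(0.627, 0.07, 0.165, 22) -> [-77.    2.1   0.8] spin 0.0
(0.42, 0.075, 0.165, 22) -> [  -6.  -190.   -82.1] spin -0.0
(0.42, 0.075, 0.045, 0) -> [119.9  -3.3  -1.2] spin 0.384
2303 [625.6  70.6  29.8  30.1  22.8] [0.62536376 0.0716013  0.10348229]
```

View pics/w1.png

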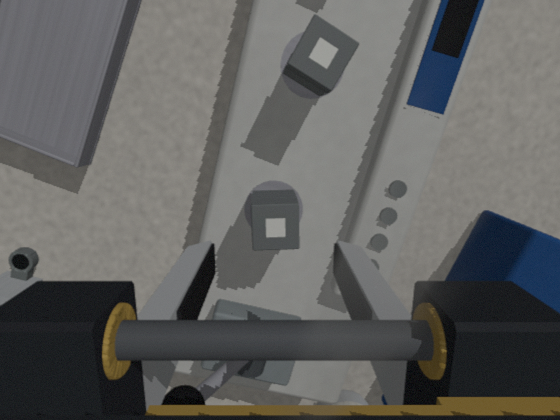

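The wrist view shows grey cap c at (275,220), centred between the open fingers and with its sides parallel to the jaws. The lever is at (185,395) and the tray is at the upper left. The cap top measures 103 mm, as expected.

```bash
H="python3 -m handwheel"
$H '[[[20,0,-4],0,-0.3],[[45,0,-4],0,-0.3],[[71,0,-4],0,-0.3],[[71,0,-4],0,-0.3],[[71,0,-4],0,1]]' 12
$H '[[[0,0,0],0,1],[[0,0,0],0,1],[[0,0,0],0,1],[[-20,0,0],0,1],[[-70,2,0],0,1]]'
$H '[[[-25,0,0],0,1],[[-25,-50,-20],0,1],[[-25,-95,-41],0,1],[[-25,-140,-62],0,1],[[-25,-186,-82],0,1]]'
python3 -c "
from h import *
plan([(.424,.075,.048,0)])
print(get_obs()['grip_width'])"
```

```text
time_s: 5.75
ee_pos: [0.6259, 0.0706, 0.0887]
eef_rot: [1.217, 1.542, 0.024]
force: [1.1, 0.5, 0.5]
grip_width: 0.0561
time_s: 6.25
ee_pos: [0.6239, 0.0711, 0.1559]
eef_rot: [1.205, 1.549, 0.011]
force: [0.7, 0.1, -0.6]
grip_width: 0.0295
time_s: 6.75
ee_pos: [0.4216, 0.0787, 0.1767]
eef_rot: [1.21, 1.549, 0.017]
force: [-0.1, 0.6, 0.1]
grip_width: 0.0299
start [0.4216 0.0787 0.1767] psi 21.6 axis [ 0.022  0.    -1.   ] q1,q6 [ 0.1  -0.28]
(0.424, 0.075, 0.048, 0) -> [128.8  -1.8   3.3] spin 0.377
0.02991891095616337
```

```bash
H="python3 -m handwheel"
$H '[[[30,-1,2],0.1,1],[[60,-1,3],0.2,1],[[90,-1,3],0.3,1],[[120,-1,3],0.377,1],[[134,-1,3],0.377,1]]'
$H '[[[2,0,0],0,0.1],[[2,0,0],0,0.1],[[2,0,0],0,0.1],[[2,0,0],0,0.1],[[-30,0,0],0,0.1]]'
$H '[[[-40,0,0],0,-0.3],[[-90,0,0],0,-0.3],[[-100,40,-20],0,-0.3],[[-100,80,-45],0,-0.3],[[-100,120,-70],0,-0.3]]'
python3 -c "
from h import *
plan([(.613,.174,.16,-8),(.613,.174,.088,-8)])
i,d,P=world('wrist');cv2.imwrite('pics/w2.png',i);
q=near(P,(.614,.174),.035,.095,.11);print(len(q),rect(q) if len(q) else 0)
q=near(P,(.424,.075),.04,.04,.07);print(len(q),rect(q) if len(q) else 0,q.mean(0))"
```

```text
time_s: 7.25
ee_pos: [0.424, 0.0755, 0.0411]
eef_rot: [1.585, 1.551, 0.012]
force: [-0.5, -0.2, -0.3]
grip_width: 0.0295
time_s: 7.75
ee_pos: [0.4219, 0.0753, 0.0697]
eef_rot: [1.559, 1.555, -0.014]
force: [0.6, 0.2, 0.8]
grip_width: 0.0426
time_s: 8.25
ee_pos: [0.5422, 0.146, 0.1735]
eef_rot: [1.597, 1.552, 0.023]
force: [-0.4, -1.8, 0.3]
grip_width: 0.0613
start [0.5422 0.146  0.1735] psi -0.2 axis [ 0.019  0.    -1.   ] q1,q6 [0.2 0.2]
(0.613, 0.174, 0.16, -8) -> [ 14.9  70.4 -28.2] spin 0.137
(0.613, 0.174, 0.088, -8) -> [72.  -1.4  0.2] spin -0.0
2241 [613.2 174.8  30.   30.4  81.4]
841 [424.3  75.6  30.4  30.7   0.8] [0.42944909 0.08150835 0.04963735]
```

```bash
H="python3 -m handwheel"
$H '[[[15,40,-20],0.1,-0.3],[[15,70,-29],0.147,-0.3],[[15,70,-29],0.147,-0.3],[[45,69,-29],0.147,-0.3],[[86,69,-29],0.147,-0.3]]'
$H '[[[0,0,0],0,-0.3],[[0,0,0],0,1],[[0,0,0],0,1],[[0,0,0],0,1],[[0,0,0],0,1]]'
$H '[[[-45,1,0],0,1],[[-90,2,0],0,1],[[-90,-40,10],0,1],[[-90,-80,25],0,1],[[-90,-120,35],0,1]]'
python3 -c "
from h import *
plan([(.424,.130,.17,-1),(.424,.130,.042,-1)])
print(get_obs()['grip_width'])"
```

```text
time_s: 8.8
ee_pos: [0.6173, 0.1778, 0.0887]
eef_rot: [1.803, 1.548, 0.084]
force: [0.6, 0.0, -1.2]
grip_width: 0.0611
time_s: 9.3
ee_pos: [0.6175, 0.1779, 0.0902]
eef_rot: [1.818, 1.547, 0.1]
force: [-18.5, 2.2, 13.2]
grip_width: 0.0328
time_s: 9.8
ee_pos: [0.4899, 0.1603, 0.1777]
eef_rot: [1.823, 1.546, 0.104]
force: [0.6, 0.6, 0.3]
grip_width: 0.03
start [0.4899 0.1603 0.1777] psi -8.5 axis [ 0.025  0.003 -1.   ] q1,q6 [0.25 0.4 ]
(0.424, 0.13, 0.17, -1) -> [  6.  -60.9  39.8] spin -0.131
(0.424, 0.13, 0.042, -1) -> [128.   -3.2   0.4] spin 0.0
0.030018898042380206
```

```bash
H="python3 -m handwheel"
$H '[[[6,-40,25],-0.1,1],[[30,-61,40],-0.131,1],[[70,-62,40],-0.131,1],[[110,-63,40],-0.131,1],[[134,-64,40],-0.131,1]]'
$H '[[[0,0,0],0,1],[[0,0,0],0,0.1],[[0,0,0],0,0.1],[[0,0,0],0,0.1],[[-30,0,0],0,0.1]]'
$H '[[[-40,0,0],0,-0.3],[[-90,0,0],0,-0.3],[[-95,40,-30],0,-0.3],[[-95,80,-70],0,-0.3],[[-95,120,-110],0,-0.3]]'
$H '[[[0,0,0],0,-0.3],[[0,50,-30],0.1,-0.3],[[0,50,-35],0.14,-0.3],[[0,50,-35],0.14,-0.3],[[0,50,-35],0.14,-0.3]]'
python3 -c "
from h import *
plan([(.6015,.278,.088,-8)])
i,d,P=world('wrist');cv2.imwrite('pics/w2.png',i);
q=near(P,(.602,.278),.035,.095,.11);print(len(q),rect(q) if len(q) else 0)
q=near(P,(.424,.13),.04,.04,.07);print(len(q),rect(q) if len(q) else 0,q.mean(0))"
```

```text
time_s: 10.3
ee_pos: [0.4236, 0.1304, 0.0406]
eef_rot: [1.69, 1.546, 0.102]
force: [1.8, 0.6, 18.7]
grip_width: 0.0301
time_s: 10.8
ee_pos: [0.4215, 0.13, 0.0692]
eef_rot: [1.666, 1.55, 0.078]
force: [-0.4, -0.1, 0.7]
grip_width: 0.0425
time_s: 11.3
ee_pos: [0.5333, 0.2297, 0.1686]
eef_rot: [1.7, 1.547, 0.111]
force: [-0.1, -0.6, 1.0]
grip_width: 0.0614
time_s: 11.8
ee_pos: [0.5833, 0.2633, 0.1702]
eef_rot: [1.834, 1.547, 0.107]
force: [0.0, 0.2, 0.2]
grip_width: 0.0611
start [0.5833 0.2633 0.1702] psi -9.0 axis [ 0.024  0.003 -1.   ] q1,q6 [0.37 0.53]
(0.6015, 0.278, 0.088, -8) -> [ 82.6  13.8 -16.8] spin -0.017
2158 [600.9 279.   30.3  30.1  83.4]
0 0 [nan nan nan]<string>:6: RuntimeWarning: Mean of empty slice.
  ret = um.true_divide(
```

```bash
H="python3 -m handwheel"
$H '[[[20,13,-18],-0.04,-0.3],[[50,13,-18],-0.04,-0.3],[[82,13,-18],-0.04,-0.3],[[82,13,-18],-0.04,-0.3],[[82,13,-18],-0.04,-0.3]]'
$H '[[[0,0,0],0,1],[[0,0,0],0,1],[[0,0,0],0,1],[[0,0,0],0,1],[[0,0,0],0,1]]'
$H '[[[-45,1,0],0,1],[[-90,2,0],0,1],[[-90,-40,20],0,1],[[-90,-80,45],0,1],[[-90,-120,60],0,1]]'
$H '[[[0,0,0],0,1],[[0,-20,10],0,1],[[0,-20,10],0,1],[[0,-20,10],0,1],[[0,-20,10],0,1]]'
python3 -c "
from h import *
plan([(.424,.184,.17,-1),(.424,.184,.042,-1)])
print(get_obs()['grip_width'])"
```

```text
time_s: 12.35
ee_pos: [0.6008, 0.2788, 0.0902]
eef_rot: [1.803, 1.546, 0.115]
force: [-0.2, 0.4, 2.1]
grip_width: 0.0612
time_s: 12.85
ee_pos: [0.6009, 0.2789, 0.0908]
eef_rot: [1.809, 1.546, 0.122]
force: [-0.8, 0.3, 4.2]
grip_width: 0.03
time_s: 13.35
ee_pos: [0.4708, 0.2318, 0.1773]
eef_rot: [1.806, 1.546, 0.119]
force: [-0.2, 0.1, 0.2]
grip_width: 0.0303
time_s: 13.85
ee_pos: [0.4506, 0.2245, 0.1768]
eef_rot: [1.808, 1.545, 0.12]
force: [0.1, 0.4, -0.3]
grip_width: 0.0302
start [0.4506 0.2245 0.1768] psi -6.7 axis [ 0.025  0.003 -1.   ] q1,q6 [0.39 0.51]
(0.424, 0.184, 0.17, -1) -> [  6.  -21.9  43.4] spin -0.1
(0.424, 0.184, 0.042, -1) -> [128.   -3.2   0.4] spin 0.0
0.0301623096273937
```

```bash
H="python3 -m handwheel"
$H '[[[6,-22,35],-0.1,1],[[30,-23,43],-0.1,1],[[70,-24,43],-0.1,1],[[110,-25,43],-0.1,1],[[134,-25,43],-0.1,1]]'
$H '[[[0,0,0],0,1],[[0,0,0],0,0.1],[[0,0,0],0,0.1],[[0,0,0],0,0.1],[[-30,0,0],0,0.1]]'
$H '[[[-50,0,0],0,-0.3],[[-100,0,0],0,-0.3],[[-130,40,20],0,-0.3],[[-155,80,40],0,-0.3],[[-180,120,60],0,-0.3]]'
$H '[[[0,40,20],0,-0.3],[[0,60,40],0,-0.3],[[0,60,40],0,-0.3],[[0,60,40],0,-0.3],[[0,60,40],0,-0.3]]'
python3 -c "
from h import *
plan([])
i,d,P=world('wrist');cv2.imwrite('pics/w3.png',i);np.save('w3.npy',P)
i,d,P=world('top');cv2.imwrite('pics/t3.png',i);np.save('t3.npy',P)
for y in(.0755,.13,.184):
  q=near(P,(.424,y),.025,.035,.07);print(len(q),rect(q) if len(q) else 0)
for c in ((.626,-.290),(.473,-.2835),(.445,-.1005)):
    q=near(P,c,.06,.032,.05); print(rect(q),len(q))
"
```

```text
time_s: 14.35
ee_pos: [0.4238, 0.1848, 0.0394]
eef_rot: [1.686, 1.548, 0.097]
force: [1.1, 0.5, 0.6]
grip_width: 0.0301
time_s: 14.85
ee_pos: [0.4219, 0.1843, 0.0681]
eef_rot: [1.634, 1.552, 0.046]
force: [-0.4, -0.4, 1.2]
grip_width: 0.0423
time_s: 15.35
ee_pos: [0.5337, 0.1239, 0.2499]
eef_rot: [1.649, 1.549, 0.062]
force: [-1.4, 0.6, 0.3]
grip_width: 0.0612
time_s: 15.85
ee_pos: [0.5924, 0.0835, 0.2516]
eef_rot: [1.655, 1.549, 0.068]
force: [-0.9, -0.1, 0.5]
grip_width: 0.0608
start [0.5924 0.0835 0.2516] psi -0.9 axis [ 0.022  0.002 -1.   ] q1,q6 [0.08 0.1 ]
11 [429.8  59.2  18.2   1.    2.8]
0 0
0 0
[ 621.  -287.4   32.7   33.    29.6] 168
[ 470.  -278.7   32.    32.6   27.1] 162
[ 442.9 -100.1   32.6   31.7    5.4] 153
```

View pics/w3.png

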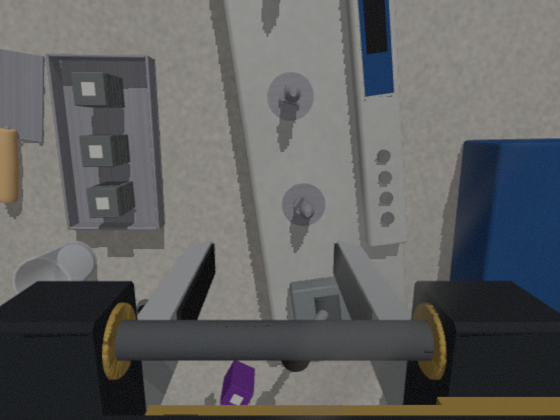

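The wrist view shows all three caps inside the tray at (97,90), (100,150) and (108,198). Spindle b is bare at (291,95), and so is spindle c at (305,207). Next I'll fly lower over each spindle to measure its square angle.

```bash
cat > sp.py <<'E'
from h import *
import sys
n=sys.argv[1];c=[float(v) for v in sys.argv[2:4]]
plan([(*c,.16,None)])
i,d,P=world('wrist');cv2.imwrite(f'pics/sp{n}.png',i);np.save(f'sp{n}.npy',P)
q=near(P,c,.02,.088,.097);print('pilot',len(q),q.mean(0).round(4),q[:,2].max().round(4))
for a,b in((.055,.0605),(.063,.08),(.07,.08),(.076,.081)):
    q=near(P,c,.014 if a>.06 else .016,a,b)
    if len(q)>5:print(a,b,len(q),rect(q))
E
H="python3 -m handwheel"
$H '[[[30,30,12],0,-0.3],[[60,32,12],0,-0.3],[[92,32,12],0,-0.3],[[92,32,12],0,-0.3],[[92,32,12],0,-0.3]]'
python3 sp.py c .626 .071
$H '[[[0,-12,-50],0,-0.3],[[0,-12,-100],0,-0.3],[[0,-12,-104],0,-0.3],[[0,-12,-104],0,-0.3],[[0,-12,-104],0,-0.3]]'
python3 sp.py b .614 .175
$H '[[[0,-12,-50],0,-0.3],[[0,-12,-100],0,-0.3],[[0,-12,-104],0,-0.3],[[0,-12,-104],0,-0.3],[[0,-12,-104],0,-0.3]]'
python3 sp.py a .601 .279
python3 -c "
import cv2,numpy as np
from h import *
out=[]
for n,c in(('c',(.626,.071)),('b',(.614,.175)),('a',(.601,.279))):
    P=np.load(f'sp{n}.npy');i=cv2.imread(f'pics/sp{n}.png')
    m=np.argwhere((np.hypot(P[...,0]-c[0],P[...,1]-c[1])<.02)&(P[...,2]>.06));v,u=np.median(m,0).astype(int);print(n,u,v)
    out.append(cv2.resize(i[max(v-40,0):max(v-40,0)+80,u-40:u+40],(260,260),interpolation=cv2.INTER_CUBIC))
cv2.imwrite('pics/spall.png',np.hstack(out))"
```

```text
time_s: 16.45
ee_pos: [0.6263, 0.0718, 0.1616]
eef_rot: [1.653, 1.548, 0.067]
force: [0.6, 0.2, 1.2]
grip_width: 0.0609
start [0.6263 0.0718 0.1616] psi -0.9 axis [ 0.023  0.002 -1.   ] q1,q6 [0.06 0.07]
(0.626, 0.071, 0.16, None) -> [ 1.6 -0.3  0.8] spin 0
pilot 274 [0.6258 0.0718 0.0921] 0.0969
0.055 0.0605 685 [626.   71.4  30.7  31.9  88.2]
0.063 0.08 192 [626.2  71.1  15.4  14.1  54.9]
0.07 0.08 133 [625.9  70.6  14.3  14.   54.6]
0.076 0.081 117 [625.9  70.6  14.3  14.   54.6]
time_s: 17.0
ee_pos: [0.6167, 0.1752, 0.1637]
eef_rot: [1.653, 1.545, 0.067]
force: [-0.7, 0.6, -0.4]
grip_width: 0.0608
start [0.6167 0.1752 0.1637] psi -0.9 axis [ 0.026  0.002 -1.   ] q1,q6 [0.22 0.24]
(0.614, 0.175, 0.16, None) -> [ 3.6 -2.8  0.3] spin 0
pilot 271 [0.6135 0.1758 0.0921] 0.097
0.055 0.0605 692 [614.1 175.4  31.   31.4  88.2]
0.063 0.08 181 [614.2 175.6  16.   17.2  75. ]
0.07 0.08 128 [613.4 174.8  14.4  14.1  73.8]
0.076 0.081 107 [613.4 174.8  14.4  14.1  74.1]
time_s: 17.55
ee_pos: [0.6068, 0.2772, 0.1634]
eef_rot: [1.642, 1.545, 0.053]
force: [0.6, -0.1, -0.1]
grip_width: 0.0611
start [0.6068 0.2772 0.1634] psi -1.0 axis [ 0.026  0.001 -1.   ] q1,q6 [0.38 0.4 ]
(0.601, 0.279, 0.16, None) -> [ 3.3 -5.9 -1.7] spin 0
pilot 269 [0.601  0.2801 0.0921] 0.0964
0.055 0.0605 689 [601.2 279.2  31.5  31.2  88.1]
0.063 0.08 158 [601.3 279.1  18.4  15.6   1.7]
0.07 0.08 113 [600.8 279.1  14.4  13.9  84.3]
0.076 0.081 101 [600.8 279.1  14.2  14.   85.4]
c 274 405
b 268 406
a 260 406
```

View pics/spall.png

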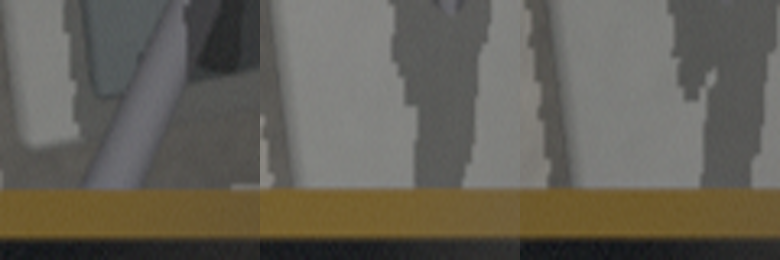

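The crop missed the target: the median was pulled off by the gripper's own pixels, so it shows only the housing and the gripper edge. The depth fits are clean, though: 14.2 × 14.0 mm squares at 54.7° (c), 74° (b) and 85° (a).

```bash
cat > kc.py <<'E'
from h import *
import sys
c=[float(v) for v in sys.argv[1:3]]
i,d,P=world('wrist')
q=near(P,c,.05,.034,.046);print(len(q),np.median(q[:,2]).round(4),rect(q))
q=q[:,:2].mean(0);q=near(P,q,.03,.034,.046);r=rect(q);print(r)
E
H="python3 -m handwheel"
python3 -c "
from h import *
plan([(.4435,-.0998,.15,5.4)])"
```

```text
start [0.6068 0.2771 0.1635] psi -1.0 axis [ 0.026  0.001 -1.   ] q1,q6 [0.38 0.4 ]
(0.4435, -0.0998, 0.15, 5.4) -> [   8.7 -156.8  379.8] spin -0.112
```

```bash
H="python3 -m handwheel"
$H '[[[0,-16,38],0,-0.3],[[0,-32,76],0,-0.3],[[0,-48,114],0,-0.3],[[0,-64,152],0,-0.3],[[0,-80,190],0,-0.3]]'
$H '[[[0,-16,38],0,-0.3],[[0,-32,76],0,-0.3],[[0,-48,114],0,-0.3],[[4,-64,152],-0.1,-0.3],[[8,-77,190],-0.11,-0.3]]'
$H '[[[0,0,0],0,-0.3],[[0,0,0],0,-0.3],[[0,0,0],0,-0.3],[[0,0,0],0,-0.3],[[0,0,0],0,-0.3]]'
python3 kc.py .4435 -.0998
python3 -c "
from h import *
plan([(.4435,-.0998,.027,5.4)])"
```

```text
time_s: 18.1
ee_pos: [0.5225, 0.0859, 0.1613]
eef_rot: [1.641, 1.544, 0.05]
force: [0.5, -1.2, 0.1]
grip_width: 0.0613
time_s: 18.6
ee_pos: [0.4405, -0.105, 0.1513]
eef_rot: [1.509, 1.544, 0.03]
force: [1.1, -0.7, -0.5]
grip_width: 0.0609
time_s: 19.1
ee_pos: [0.4407, -0.1043, 0.1513]
eef_rot: [1.509, 1.543, 0.031]
force: [0.9, 0.2, 0.0]
grip_width: 0.0613
1401 0.0407 [441.7 -99.2  32.1  32.4   5.3]
[441.7 -99.2  32.1  32.4   5.3]
start [ 0.4407 -0.1043  0.1513] psi 5.3 axis [ 0.027  0.001 -1.   ] q1,q6 [-0.32 -0.42]
(0.4435, -0.0998, 0.027, 5.4) -> [ 1.243e+02 -1.000e-01 -4.500e+00] spin -0.001
```

```bash
H="python3 -m handwheel"
$H '[[[40,-2,-5],0,-0.3],[[80,-2,-5],0,-0.3],[[110,-2,-5],0,-0.3],[[124,-2,-5],0,-0.3],[[124,-2,-5],0,-0.3]]'
$H '[[[0,0,0],0,1],[[0,0,0],0,1],[[0,0,0],0,1],[[0,0,0],0,1],[[0,0,0],0,1]]' 35
$H '[[[-50,0,0],0,1],[[-100,0,0],0,1],[[-150,0,0],0,1],[[-190,0,0],0,1],[[-190,0,0],0,1]]'
python3 -c "
from h import *
plan([(.626,.0708,.20,-35.3),(.626,.0708,.13,-35.3)]);print(get_obs()['grip_width'])"
```

```text
time_s: 19.65
ee_pos: [0.4411, -0.0988, 0.0259]
eef_rot: [1.546, 1.546, 0.069]
force: [-0.2, 0.2, 0.1]
grip_width: 0.0618
time_s: 20.15
ee_pos: [0.4412, -0.0989, 0.0262]
eef_rot: [1.54, 1.546, 0.063]
force: [-1.4, 0.0, 3.7]
grip_width: 0.0317
time_s: 20.65
ee_pos: [0.438, -0.0996, 0.2212]
eef_rot: [1.446, 1.537, -0.031]
force: [-0.8, -0.3, -2.2]
grip_width: 0.0321
start [ 0.438  -0.0996  0.2212] psi 5.4 axis [ 0.033 -0.001 -0.999] q1,q6 [-0.31 -0.41]
(0.626, 0.0708, 0.2, -35.3) -> [  27.3  202.3 -152.2] spin 0.71
(0.626, 0.0708, 0.13, -35.3) -> [70.  -1.9  1.3] spin -0.0
0.03209214735137589
```

```bash
H="python3 -m handwheel"
$H '[[[0,38,-28],0.14,1],[[0,76,-57],0.28,1],[[0,114,-86],0.42,1],[[0,152,-114],0.56,1],[[0,190,-143],0.7,1]]'
$H '[[[0,0,0],0,1],[[0,0,0],0,1],[[0,0,0],0,1],[[0,0,0],0,1],[[0,0,0],0,1]]'
python3 -c "
from h import *
plan([(.626,.0708,.135,-35.3)]);print(get_obs()['grip_width'])"
```

```text
time_s: 21.15
ee_pos: [0.6146, 0.062, 0.2252]
eef_rot: [2.144, 1.539, -0.039]
force: [0.8, -0.2, -0.9]
grip_width: 0.032
time_s: 21.65
ee_pos: [0.6143, 0.0612, 0.2257]
eef_rot: [2.145, 1.538, -0.038]
force: [0.0, 0.1, -0.3]
grip_width: 0.0321
start [0.6143 0.0612 0.2257] psi -35.1 axis [ 0.032 -0.001 -0.999] q1,q6 [0.04 0.65]
(0.626, 0.0708, 0.135, -35.3) -> [ 91.1   1.6 -12.9] spin 0.003
0.03214684380372199
```

```bash
H="python3 -m handwheel"
$H '[[[40,2,-13],0,1],[[80,2,-13],0,1],[[98,1,-13],0,1],[[98,1,-13],0,1],[[98,1,-13],0,1]]'
$H '[[[0,0,0],0,1],[[0,0,0],0,1],[[0,0,0],0,1],[[0,0,0],0,1],[[0,0,0],0,1]]'
python3 -c "
from h import *
plan([(.626,.0708,.123,-35.3),(.626,.0708,.084,-35.3)]);print(get_obs()['grip_width'])"
```

```text
time_s: 22.15
ee_pos: [0.6261, 0.0709, 0.1293]
eef_rot: [2.149, 1.537, -0.035]
force: [-0.6, -0.5, -1.2]
grip_width: 0.0319
time_s: 22.65
ee_pos: [0.6261, 0.0709, 0.1295]
eef_rot: [2.148, 1.537, -0.036]
force: [-0.4, 0.3, -0.6]
grip_width: 0.0319
start [0.6261 0.0709 0.1295] psi -35.1 axis [ 0.034 -0.001 -0.999] q1,q6 [0.06 0.67]
(0.626, 0.0708, 0.123, -35.3) -> [ 6.4 -0.3  0.3] spin 0.003
(0.626, 0.0708, 0.084, -35.3) -> [39.  -1.1  0.7] spin -0.0
0.031863470948785215
```

```bash
H="python3 -m handwheel"
$H '[[[6,0,0],0,1],[[12,0,0],0,1],[[17,0,0],0,1],[[22,-1,0],0,1],[[22,-1,0],0,1]]'
$H '[[[4,0,0],0,1],[[8,0,0],0,1],[[12,0,0],0,1],[[12,0,0],0,1],[[12,0,0],0,1]]'
```

```text
time_s: 23.15
ee_pos: [0.6256, 0.0715, 0.1064]
eef_rot: [2.145, 1.539, -0.038]
force: [-0.2, -0.5, -1.7]
grip_width: 0.032
time_s: 23.65
ee_pos: [0.6259, 0.0714, 0.0943]
eef_rot: [2.142, 1.539, -0.041]
force: [-0.2, -1.7, -1.7]
grip_width: 0.032
```

```bash
H="python3 -m handwheel"
$H '[[[2,0,0],0,1],[[4,0,0],0,1],[[6,0,0],0,1],[[7,0,0],0,1],[[7,0,0],0,1]]'
$H '[[[1,0,0],0,1],[[1,0,0],0,1],[[1,0,0],0,0],[[1,0,0],0,-0.1],[[1,0,0],0,-0.1]]'
```

```text
time_s: 24.15
ee_pos: [0.6261, 0.0714, 0.0873]
eef_rot: [2.141, 1.539, -0.042]
force: [-1.5, -1.9, 1.0]
grip_width: 0.032
time_s: 24.65
ee_pos: [0.6262, 0.0715, 0.0862]
eef_rot: [2.145, 1.539, -0.039]
force: [-0.1, -0.0, -0.7]
grip_width: 0.0509
```

```bash
H="python3 -m handwheel"
$H '[[[-30,0,0],0,-0.1],[[-70,0,0],0,-0.2],[[-110,0,0],0,-0.3],[[-130,0,0],0,-0.3],[[-130,0,0],0,-0.3]]'
python3 -c "
from h import *
i,d,P=world('wrist')
q=near(P,(.626,.071),.03,.09,.11);print('w',len(q),np.median(q[:,2]),rect(q))
i,d,P=world('top')
q=near(P,(.626,.071),.03,.09,.11);print('t',len(q),np.median(q[:,2]),rect(q) if len(q) else 0)
for c in ((.6215,-.288),(.4705,-.279)):
    q=near(P,c,.08,.032,.05); print(len(q),rect(q) if len(q) else 0)
plan([(.4705,-.279,.2,-62.7)])"
```

```text
time_s: 25.15
ee_pos: [0.623, 0.0718, 0.2194]
eef_rot: [2.16, 1.533, -0.024]
force: [-0.1, -0.8, 0.1]
grip_width: 0.0605
w 1497 0.1014772293200546 [627.   71.2  32.   31.8  54.3]
t 15 0.10002798200045016 [628.7  50.9   4.8  11.4  88.5]
166 [ 621.5 -287.6   32.4   34.4   30.1]
162 [ 470.1 -278.7   31.8   33.4   27.3]
start [0.6219 0.0716 0.2153] psi -35.1 axis [ 0.031 -0.001 -1.   ] q1,q6 [0.06 0.67]
(0.4705, -0.279, 0.2, -62.7) -> [ 11.   77.4 374.1] spin 0.481
```

Carrier 3 is home on c: its top is at 101.5 mm against 101 mm expected.

```bash
H="python3 -m handwheel"
$H '[[[0,8,37],0,-0.3],[[0,16,75],0,-0.3],[[0,24,112],0,-0.3],[[0,31,150],0,-0.3],[[0,39,187],0,-0.3]]'
$H '[[[0,8,37],0.1,-0.3],[[0,16,75],0.2,-0.3],[[20,24,112],0.3,-0.3],[[40,31,150],0.4,-0.3],[[60,37,186],0.48,-0.3]]'
$H '[[[0,0,0],0,-0.3],[[0,0,0],0,-0.3],[[0,0,0],0,-0.3],[[0,0,0],0,-0.3],[[0,0,0],0,-0.3]]'
python3 kc.py .4705 -.279
python3 -c "
from h import *
plan([(.4705,-.279,.027,-62.7)])"
```

```text
time_s: 25.75
ee_pos: [0.5449, -0.1049, 0.2112]
eef_rot: [2.164, 1.542, -0.019]
force: [0.5, -0.2, -0.5]
grip_width: 0.0609
time_s: 26.25
ee_pos: [0.4685, -0.2794, 0.1466]
eef_rot: [2.698, 1.544, 0.031]
force: [-0.3, -0.3, 0.0]
grip_width: 0.0612
time_s: 26.75
ee_pos: [0.469, -0.2787, 0.147]
eef_rot: [2.682, 1.544, 0.016]
force: [-0.2, -0.2, -0.1]
grip_width: 0.0611
1421 0.0406 [ 469.4 -277.7   32.4   31.9   27.7]
[ 469.4 -277.7   32.4   31.9   27.7]
start [ 0.4689 -0.2788  0.147 ] psi -62.8 axis [ 0.027  0.    -1.   ] q1,q6 [-0.61  0.48]
(0.4705, -0.279, 0.027, -62.7) -> [120.   -0.6   1.6] spin -0.001
```

```bash
H="python3 -m handwheel"
$H '[[[40,-2,2],0,-0.3],[[80,-2,2],0,-0.3],[[106,-2,2],0,-0.3],[[119,-2,2],0,-0.3],[[119,-2,2],0,-0.3]]'
$H '[[[0,0,0],0,1],[[0,0,0],0,1],[[0,0,0],0,1],[[0,0,0],0,1],[[0,0,0],0,1]]' 35
$H '[[[-50,0,0],0,1],[[-100,0,0],0,1],[[-150,0,0],0,1],[[-195,0,0],0,1],[[-195,0,0],0,1]]'
python3 -c "
from h import *
plan([(.6138,.175,.222,-16)]);print(get_obs()['grip_width'])"
```

```text
time_s: 27.3
ee_pos: [0.4692, -0.2774, 0.027]
eef_rot: [2.732, 1.545, 0.066]
force: [-0.9, -0.8, -0.1]
grip_width: 0.0609
time_s: 27.8
ee_pos: [0.4695, -0.2776, 0.0278]
eef_rot: [2.708, 1.544, 0.043]
force: [-1.0, 1.3, 4.8]
grip_width: 0.0315
time_s: 28.3
ee_pos: [0.4658, -0.2789, 0.2292]
eef_rot: [2.529, 1.536, -0.136]
force: [1.0, -0.9, -1.6]
grip_width: 0.0319
start [ 0.4658 -0.2789  0.2292] psi -62.8 axis [ 0.035 -0.005 -0.999] q1,q6 [-0.61  0.48]
(0.6138, 0.175, 0.222, -16) -> [  10.2 -335.9 -339.2] spin -0.816
0.03193203955814928
```

```bash
H="python3 -m handwheel"
$H '[[[0,-33,-33],0,1],[[0,-66,-67],0,1],[[0,-100,-101],0,1],[[0,-134,-135],0,1],[[0,-168,-170],0,1]]'
$H '[[[0,-33,-33],0,1],[[0,-66,-67],-0.1,1],[[0,-100,-101],-0.2,1],[[0,-134,-135],-0.35,1],[[0,-160,-162],-0.5,1]]'
$H '[[[0,0,0],-0.15,1],[[0,0,0],-0.3,1],[[0,0,0],-0.316,1],[[0,0,0],-0.316,1],[[0,0,0],-0.316,1]]'
python3 -c "
from h import *
plan([(.6138,.175,.13,-16)]);print(get_obs()['grip_width'])"
```

```text
time_s: 28.8
ee_pos: [0.5399, -0.0498, 0.2298]
eef_rot: [2.53, 1.537, -0.136]
force: [-0.1, -1.0, -0.5]
grip_width: 0.0315
time_s: 29.3
ee_pos: [0.6106, 0.1693, 0.23]
eef_rot: [2.013, 1.538, -0.146]
force: [-0.1, -0.2, -0.9]
grip_width: 0.0318
time_s: 29.8
ee_pos: [0.6105, 0.169, 0.2297]
eef_rot: [1.698, 1.538, -0.149]
force: [0.1, 0.4, -1.8]
grip_width: 0.0322
start [0.6105 0.169  0.2297] psi -15.8 axis [ 0.032 -0.005 -0.999] q1,q6 [0.22 0.49]
(0.6138, 0.175, 0.13, -16) -> [99.7 -1.7 -6.3] spin 0.003
0.0322388812264373
```

```bash
H="python3 -m handwheel"
$H '[[[40,-1,-6],0,1],[[80,-2,-6],0,1],[[100,-2,-6],0,1],[[100,-2,-6],0,1],[[100,-2,-6],0,1]]'
$H '[[[0,0,0],0,1],[[0,0,0],0,1],[[0,0,0],0,1],[[0,0,0],0,1],[[0,0,0],0,1]]'
python3 -c "
from h import *
plan([(.6138,.175,.108,-16)]);print(get_obs()['grip_width'])"
```

```text
time_s: 30.3
ee_pos: [0.6138, 0.1747, 0.1307]
eef_rot: [1.71, 1.538, -0.139]
force: [0.2, 0.1, -1.4]
grip_width: 0.0321
time_s: 30.8
ee_pos: [0.6139, 0.1747, 0.1309]
eef_rot: [1.71, 1.537, -0.138]
force: [-0.0, 0.6, -1.6]
grip_width: 0.0323
start [0.6139 0.1747 0.1309] psi -15.9 axis [ 0.033 -0.005 -0.999] q1,q6 [0.22 0.51]
(0.6138, 0.175, 0.108, -16) -> [22.9 -0.9 -0.1] spin 0.002
0.032345177782921536
```

```bash
H="python3 -m handwheel"
$H '[[[6,0,0],0,1],[[12,0,0],0,1],[[17,0,0],0,1],[[23,-1,0],0,1],[[23,-1,0],0,1]]'
$H '[[[4,0,0],0,1],[[8,0,0],0,1],[[12,0,0],0,1],[[12,0,0],0,1],[[12,0,0],0,1]]'
```

```text
time_s: 31.3
ee_pos: [0.6132, 0.175, 0.1066]
eef_rot: [1.705, 1.539, -0.143]
force: [-0.2, 1.9, -2.6]
grip_width: 0.0322
time_s: 31.8
ee_pos: [0.6136, 0.1751, 0.0945]
eef_rot: [1.706, 1.539, -0.142]
force: [0.3, 1.5, -2.2]
grip_width: 0.0318
```

```bash
H="python3 -m handwheel"
$H '[[[2,0,0],0,1],[[4,0,0],0,1],[[6,0,0],0,1],[[7,0,0],0,1],[[7,0,0],0,1]]'
$H '[[[1,0,0],0,1],[[1,0,0],0,1],[[1,0,0],0,0],[[1,0,0],0,-0.1],[[1,0,0],0,-0.1]]'
$H '[[[-30,0,0],0,-0.1],[[-70,0,0],0,-0.2],[[-110,0,0],0,-0.3],[[-130,0,0],0,-0.3],[[-130,0,0],0,-0.3]]'
python3 -c "
from h import *
i,d,P=world('wrist')
for c in((.6138,.175),(.626,.071)):
  q=near(P,c,.03,.09,.125);print('w',len(q),np.median(q[:,2]),rect(q) if len(q) else 0)
i,d,P=world('top')
for c in ((.6215,-.288),):
    q=near(P,c,.08,.032,.05); print(len(q),rect(q) if len(q) else 0)
plan([(.6215,-.288,.215,30)])"
```

```text
time_s: 32.3
ee_pos: [0.6137, 0.1751, 0.0888]
eef_rot: [1.711, 1.539, -0.137]
force: [-8.3, 0.9, 12.9]
grip_width: 0.0321
time_s: 32.8
ee_pos: [0.6139, 0.175, 0.0876]
eef_rot: [1.707, 1.539, -0.141]
force: [0.8, 0.3, 0.5]
grip_width: 0.0504
time_s: 33.3
ee_pos: [0.6107, 0.1757, 0.2209]
eef_rot: [1.756, 1.533, -0.092]
force: [-0.6, 0.9, 0.3]
grip_width: 0.0611
w 1497 0.10148092913595741 [613.9 173.8  32.7  31.7  74.6]
w 896 0.10118852216811128 [628.3  73.5  28.5  33.   56.5]
166 [ 621.2 -287.5   32.6   32.5   31. ]
start [0.6096 0.1754 0.2167] psi -15.9 axis [ 0.031 -0.005 -0.999] q1,q6 [0.23 0.51]
(0.6215, -0.288, 0.215, 30) -> [  4.3 138.4 442.4] spin -0.801
```

Carrier 2 is home on b, with its top at 101.5 mm.

```bash
H="python3 -m handwheel"
$H '[[[0,14,44],0,-0.3],[[0,28,88],0,-0.3],[[0,42,132],0,-0.3],[[0,56,176],0,-0.3],[[0,69,221],0,-0.3]]'
$H '[[[0,14,44],-0.1,-0.3],[[0,28,88],-0.2,-0.3],[[0,42,132],-0.3,-0.3],[[0,56,176],-0.45,-0.3],[[0,69,221],-0.6,-0.3]]'
$H '[[[30,0,0],-0.15,-0.3],[[60,0,0],-0.2,-0.3],[[65,0,0],-0.2,-0.3],[[65,0,0],-0.2,-0.3],[[65,0,0],-0.2,-0.3]]'
python3 kc.py .6215 -.288
python3 -c "
from h import *
plan([(.6215,-.288,.027,30)])"
```

```text
time_s: 33.9
ee_pos: [0.6147, -0.0578, 0.2158]
eef_rot: [1.695, 1.542, -0.153]
force: [0.8, -0.1, -0.2]
grip_width: 0.0609
time_s: 34.4
ee_pos: [0.6199, -0.291, 0.2147]
eef_rot: [1.126, 1.545, -0.116]
force: [1.0, -0.2, 0.9]
grip_width: 0.0614
time_s: 34.9
ee_pos: [0.622, -0.2911, 0.151]
eef_rot: [0.908, 1.543, -0.135]
force: [0.0, -0.1, 0.2]
grip_width: 0.0608
1371 0.0407 [ 620.9 -287.    31.5   32.3   29.7]
[ 620.9 -287.    31.5   32.3   29.7]
start [ 0.6221 -0.2911  0.1514] psi 30.3 axis [ 0.028 -0.004 -1.   ] q1,q6 [-0.49 -1.03]
(0.6215, -0.288, 0.027, 30) -> [124.3  -1.7  -5.2] spin 0.004
```

```bash
H="python3 -m handwheel"
$H '[[[40,-2,-6],0.01,-0.3],[[80,-2,-6],0.01,-0.3],[[110,-2,-6],0.01,-0.3],[[123,-2,-6],0.01,-0.3],[[123,-2,-6],0.01,-0.3]]'
$H '[[[0,0,0],0,1],[[0,0,0],0,1],[[0,0,0],0,1],[[0,0,0],0,1],[[0,0,0],0,1]]' 35
$H '[[[-50,0,0],0,1],[[-100,0,0],0,1],[[-150,0,0],0,1],[[-195,0,0],0,1],[[-195,0,0],0,1]]'
python3 -c "
from h import *
plan([(.6008,.2792,.222,-5)]);print(get_obs()['grip_width'])"
```

```text
time_s: 35.45
ee_pos: [0.6207, -0.2872, 0.0278]
eef_rot: [0.924, 1.544, -0.13]
force: [1.0, 0.4, 0.0]
grip_width: 0.0612
time_s: 35.95
ee_pos: [0.621, -0.2874, 0.0288]
eef_rot: [0.903, 1.543, -0.15]
force: [-1.8, 0.7, 7.0]
grip_width: 0.0322
time_s: 36.45
ee_pos: [0.6171, -0.2874, 0.2316]
eef_rot: [0.807, 1.532, -0.246]
force: [0.8, -0.4, -0.0]
grip_width: 0.0318
start [ 0.6171 -0.2874  0.2316] psi 29.7 axis [ 0.038 -0.009 -0.999] q1,q6 [-0.49 -1.01]
(0.6008, 0.2792, 0.222, -5) -> [   3.6  266.  -500.7] spin 0.605
0.031808926481813125
```

```bash
H="python3 -m handwheel"
$H '[[[0,21,-40],0,1],[[0,43,-80],0,1],[[0,64,-120],0,1],[[0,86,-160],0,1],[[0,107,-200],0,1]]'
$H '[[[0,21,-40],0,1],[[0,43,-80],0,1],[[0,64,-120],0,1],[[0,86,-160],0,1],[[0,107,-200],0,1]]'
$H '[[[0,21,-40],0.12,1],[[0,43,-80],0.24,1],[[0,52,-98],0.36,1],[[0,52,-98],0.48,1],[[0,52,-98],0.605,1]]'
$H '[[[0,0,0],0,1],[[0,0,0],0,1],[[0,0,0],0,1],[[0,0,0],0,1],[[0,0,0],0,1]]'
python3 -c "
from h import *
plan([(.6008,.2792,.131,-5)]);print(get_obs()['grip_width'])"
```

```text
time_s: 36.95
ee_pos: [0.6106, -0.0589, 0.2285]
eef_rot: [0.808, 1.533, -0.245]
force: [1.0, -0.1, -1.4]
grip_width: 0.0318
time_s: 37.45
ee_pos: [0.6042, 0.1697, 0.2254]
eef_rot: [0.797, 1.534, -0.257]
force: [0.3, 0.4, -0.5]
grip_width: 0.0321
time_s: 37.95
ee_pos: [0.6004, 0.2814, 0.2229]
eef_rot: [1.379, 1.535, -0.283]
force: [-0.5, 0.2, -0.8]
grip_width: 0.032
time_s: 38.45
ee_pos: [0.6004, 0.2813, 0.223]
eef_rot: [1.382, 1.535, -0.279]
force: [-0.6, -0.1, -0.3]
grip_width: 0.0318
start [0.6004 0.2813 0.223 ] psi -5.2 axis [ 0.034 -0.01  -0.999] q1,q6 [0.39 0.49]
(0.6008, 0.2792, 0.131, -5) -> [91.9 -2.7  1.5] spin -0.003
0.03183722480318739
```

```bash
H="python3 -m handwheel"
$H '[[[40,-2,1],0,1],[[80,-3,1],0,1],[[92,-3,1],0,1],[[92,-3,1],0,1],[[92,-3,1],0,1]]'
$H '[[[0,0,0],0,1],[[0,0,0],0,1],[[0,0,0],0,1],[[0,0,0],0,1],[[0,0,0],0,1]]'
python3 -c "
from h import *
plan([(.6008,.2792,.108,-5)]);print(get_obs()['grip_width'])"
```

```text
time_s: 38.95
ee_pos: [0.6013, 0.28, 0.133]
eef_rot: [1.421, 1.533, -0.24]
force: [-0.5, -0.3, -0.4]
grip_width: 0.0323
time_s: 39.45
ee_pos: [0.6013, 0.28, 0.1331]
eef_rot: [1.423, 1.533, -0.238]
force: [0.4, -0.9, -1.1]
grip_width: 0.0318
start [0.6013 0.28   0.1331] psi -5.2 axis [ 0.037 -0.009 -0.999] q1,q6 [0.39 0.49]
(0.6008, 0.2792, 0.108, -5) -> [25.  -1.4  0.7] spin -0.003
0.03180526563639527
```

```bash
H="python3 -m handwheel"
$H '[[[6,-1,1],0,1],[[12,-1,1],0,1],[[18,-1,1],0,1],[[24,-1,1],0,1],[[24,-1,1],0,1]]'
$H '[[[4,0,0],0,1],[[8,0,0],0,1],[[12,0,0],0,1],[[12,0,0],0,1],[[12,0,0],0,1]]'
```

```text
time_s: 39.95
ee_pos: [0.6008, 0.2787, 0.1078]
eef_rot: [1.393, 1.534, -0.268]
force: [-0.1, -1.1, -0.5]
grip_width: 0.0318
time_s: 40.45
ee_pos: [0.6011, 0.2786, 0.0957]
eef_rot: [1.388, 1.535, -0.273]
force: [-1.3, 0.2, -1.1]
grip_width: 0.0322
```

```bash
H="python3 -m handwheel"
$H '[[[2,0,0],0,1],[[4,0,0],0,1],[[6,0,0],0,1],[[7,0,0],0,1],[[7,0,0],0,1]]'
$H '[[[1,0,0],0,1],[[1,0,0],0,1],[[1,0,0],0,0],[[1,0,0],0,-0.1],[[1,0,0],0,-0.1]]'
$H '[[[-30,0,0],0,-0.1],[[-70,0,0],0,-0.2],[[-110,0,0],0,-0.3],[[-140,0,0],0,-0.3],[[-140,0,0],0,-0.3]]'
python3 -c "
from h import *
i,d,P=world('wrist')
for c in((.6008,.2792),(.6138,.175),(.626,.071)):
  q=near(P,c,.03,.09,.125);print('w',len(q),np.median(q[:,2]),rect(q) if len(q) else 0)
S=world('scene');cv2.imwrite('pics/s5.png',S[0])
for c in((.6008,.2792),(.6138,.175),(.626,.071)):
  q=near(S[2],c,.03,.09,.125);print('s',len(q),np.median(q[:,2]) if len(q) else 0,rect(q) if len(q) else 0)
q=S[2];q=q[(abs(q[...,0]-.63)<.08)&(abs(q[...,1]+.035)<.04)&(q[...,2]>.145)&(q[...,2]<.18)];print('ball',q.mean(0),q.min(0),q.max(0))
plan([(.572,-.043,.23,-5),(.572,-.043,.15,-5)])"
```

```text
time_s: 40.95
ee_pos: [0.6012, 0.2787, 0.0897]
eef_rot: [1.398, 1.535, -0.263]
force: [-7.3, -0.8, 10.1]
grip_width: 0.0317
time_s: 41.45
ee_pos: [0.6014, 0.2786, 0.0886]
eef_rot: [1.4, 1.534, -0.261]
force: [0.8, -0.3, 0.5]
grip_width: 0.0502
time_s: 41.95
ee_pos: [0.5977, 0.2805, 0.2335]
eef_rot: [1.509, 1.528, -0.152]
force: [0.9, 0.4, -1.1]
grip_width: 0.0609
w 1386 0.10155166132369356 [601.5 279.2  32.5  31.8  84.7]
w 775 0.10123900629045768 [615.  177.8  25.3  32.2  74.2]
w 499 0.0988937273625019 [628.5  75.5  24.4  33.8  55.3]
s 235 0.09967010733326653 [603.6 279.3  33.3  36.3  85.4]
s 216 0.0998321193078262 [616.6 173.7  32.   34.8  74.1]
s 226 0.10006596869810563 [628.1  71.9  32.7  34.3  53.8]
ball [ 0.61717928 -0.03704757  0.15438673] [ 0.60483654 -0.04837838  0.14500255] [ 0.62588269 -0.02507362  0.16182569]
start [0.5965 0.2799 0.2283] psi -5.2 axis [ 0.036 -0.009 -0.999] q1,q6 [0.39 0.49]
(0.572, -0.043, 0.23, -5) -> [  0.4   4.6 323.8] spin -0.003
(0.572, -0.043, 0.15, -5) -> [79.9 -2.9 -0.5] spin 0.0
```

View pics/s5.png

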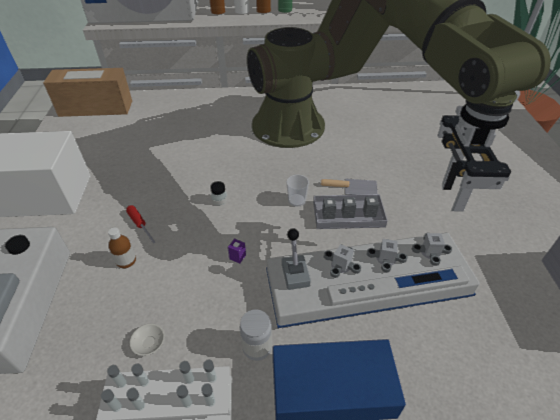

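The scene view shows three carriers seated at (340,258), (388,252) and (433,244), and the caps in the tray around (350,208). The lever leans forward at (293,235), and the bystanders are standing. Next is the lever.

```bash
H="python3 -m handwheel"
$H '[[[0,0,45],0,1],[[0,0,90],0,1],[[0,1,135],0,1],[[0,2,180],0,1],[[0,3,220],0,1]]'
$H '[[[0,0,45],0,1],[[0,1,90],0,1],[[0,2,104],0,1],[[0,2,104],0,1],[[0,2,104],0,1]]'
$H '[[[30,-1,0],0,1],[[60,-2,0],0,1],[[79,-3,0],0,1],[[79,-3,0],0,1],[[79,-3,0],0,1]]'
python3 -c "
from h import *
plan([(.572,-.043,.15,None),(.640,-.035,.15,None),(.652,-.0336,.15,None)]);print(get_obs()['grip_width'])"
```

```text
time_s: 42.55
ee_pos: [0.5788, 0.0585, 0.228]
eef_rot: [1.381, 1.536, -0.281]
force: [0.5, -0.5, 1.1]
grip_width: 0.0243
time_s: 43.05
ee_pos: [0.5714, -0.0443, 0.2279]
eef_rot: [1.383, 1.538, -0.278]
force: [0.8, 0.5, 0.0]
grip_width: 0.0007
time_s: 43.55
ee_pos: [0.5712, -0.0436, 0.1493]
eef_rot: [1.386, 1.538, -0.273]
force: [0.4, 0.5, 0.7]
grip_width: 0.0003
start [ 0.5712 -0.0436  0.1493] psi -5.1 axis [ 0.032 -0.009 -0.999] q1,q6 [-0.14 -0.05]
(0.572, -0.043, 0.15, None) -> [-0.7  0.8 -0.6] spin 0
(0.64, -0.035, 0.15, None) -> [  2.1  67.  -14. ] spin 0
(0.652, -0.0336, 0.15, None) -> [ 0.4 11.8 -2.5] spin 0
0.00031329472614863996
```

```bash
H="python3 -m handwheel"
$H '[[[0,18,-4],0,1],[[1,36,-8],0,1],[[1,54,-11],0,1],[[1,68,-14],0,1],[[1,68,-14],0,1]]'
$H '[[[0,3,-1],0,1],[[0,6,-1],0,1],[[0,8,-2],0,1],[[0,8,-2],0,1],[[0,8,-2],0,1]]'
```

```text
time_s: 44.05
ee_pos: [0.6416, -0.0348, 0.1516]
eef_rot: [1.399, 1.536, -0.259]
force: [0.4, -0.3, 0.6]
grip_width: 0.0009
time_s: 44.55
ee_pos: [0.6496, -0.0336, 0.152]
eef_rot: [1.4, 1.535, -0.259]
force: [-0.9, -0.1, -0.4]
grip_width: 0.0008
```

```bash
H="python3 -m handwheel"
$H '[[[0,1,0],0,1],[[0,2,0],0,1],[[0,3,0],0,1],[[0,4,-1],0,1],[[0,4,-1],0,1]]'
python3 -c "
from h import *
S=world('scene')
q=S[2];q=q[(abs(q[...,0]-.68)<.05)&(abs(q[...,1]+.035)<.04)&(q[...,2]>.145)&(q[...,2]<.18)];q=q[q[:,0]>.66];print('ball',q.mean(0),q.min(0),q.max(0))"
$H '[[[0,1,0],0,1],[[0,2,0],0,1],[[0,3,0],0,1],[[0,3,-1],0,1],[[0,3,-1],0,1]]'
```

```text
time_s: 45.05
ee_pos: [0.6538, -0.0329, 0.1522]
eef_rot: [1.399, 1.535, -0.26]
force: [-0.1, -0.6, -0.5]
grip_width: 0.0005
ball [ 0.68471948 -0.02980539  0.15667617] [ 0.66648383 -0.04205464  0.14511296] [ 0.69476161 -0.01609199  0.1644066 ]
time_s: 45.6
ee_pos: [0.657, -0.0321, 0.1524]
eef_rot: [1.402, 1.535, -0.257]
force: [-0.9, -0.4, 0.3]
grip_width: 0.0004
```

```bash
H="python3 -m handwheel"
$H '[[[0,1,0],0,1],[[0,1,0],0,1],[[0,2,0],0,1],[[0,2,0],0,1],[[0,2,0],0,1]]'
$H '[[[0,1,0],0,1],[[0,1,0],0,1],[[0,2,0],0,1],[[0,2,0],0,1],[[0,2,0],0,1]]'
```

```text
time_s: 46.1
ee_pos: [0.659, -0.0323, 0.1525]
eef_rot: [1.402, 1.535, -0.257]
force: [-0.2, 0.3, -2.0]
grip_width: 0.0001
time_s: 46.6
ee_pos: [0.661, -0.0325, 0.1525]
eef_rot: [1.4, 1.535, -0.258]
force: [-1.8, 0.6, -0.6]
grip_width: 0.0005
```

```bash
H="python3 -m handwheel"
$H '[[[0,1,0],0,1],[[0,1,0],0,1],[[0,2,0],0,1],[[0,2,0],0,1],[[0,2,0],0,1]]'
$H '[[[0,-5,1],0,1],[[0,-15,3],0,1],[[0,-25,5],0,1],[[-50,-25,5],0,1],[[-90,-25,5],0,1]]'
$H '[[[-30,-50,0],0,-0.3],[[-30,-90,0],0,-0.3],[[-30,-100,0],0,-0.3],[[-30,-100,0],0,-0.3],[[-30,-100,0],0,-0.3]]'
python3 - <<'E'
from h import *
S=world('scene');cv2.imwrite('pics/s6.png',S[0])
q=S[2];q=q[(abs(q[...,0]-.68)<.05)&(abs(q[...,1]+.035)<.04)&(q[...,2]>.145)&(q[...,2]<.18)];print('ball',q.mean(0),q.min(0),q.max(0))
for c in((.6008,.2792),(.6138,.175),(.626,.071)):
  q=near(S[2],c,.03,.09,.125);print('s',len(q),np.median(q[:,2]) if len(q) else 0,rect(q) if len(q) else 0)
T=world('top')[2]
q=T;q=q[(abs(q[...,0]-.68)<.05)&(abs(q[...,1]+.035)<.04)&(q[...,2]>.145)&(q[...,2]<.18)];print('ball',len(q),q.mean(0))
print(get_obs()['ee_pos'])
E
```

```text
time_s: 47.1
ee_pos: [0.6617, -0.0326, 0.1523]
eef_rot: [1.377, 1.539, -0.282]
force: [-13.7, 1.1, 4.0]
grip_width: 0.0006
time_s: 47.6
ee_pos: [0.6334, -0.0347, 0.2434]
eef_rot: [1.38, 1.538, -0.279]
force: [0.4, -0.2, 0.4]
grip_width: 0.0003
time_s: 48.1
ee_pos: [0.5337, -0.0258, 0.2703]
eef_rot: [1.383, 1.537, -0.275]
force: [0.3, 0.4, -0.7]
grip_width: 0.0374
ball [ 0.69282567 -0.02827685  0.15463029] [ 0.67871458 -0.04003364  0.14527441] [ 0.70181542 -0.01654907  0.16303817]
s 235 0.099860415432107 [603.5 278.9  32.6  34.7  85.1]
s 215 0.10018451347433754 [615.5 174.   31.8  37.2  73.8]
s 228 0.10000477320358758 [628.1  71.4  32.9  35.7  55.2]
ball 0 [nan nan nan]
[ 0.53381974 -0.02578294  0.26962797]<stdin>:7: RuntimeWarning: Mean of empty slice.
  ret = um.true_divide(
```

View pics/s6.png

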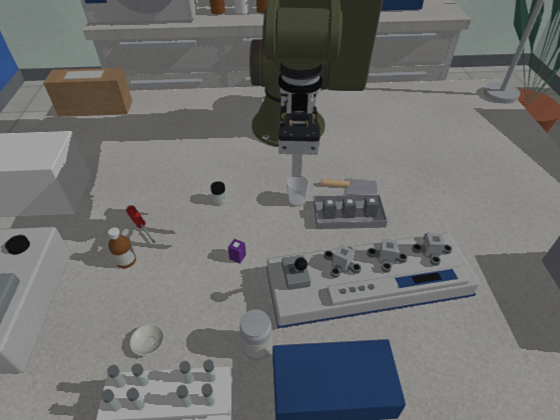

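The lever is back against its stop at (298,265): the ball travelled 76 mm, which is the full arc. The carriers are still home, the caps are in the tray, all bystanders are standing, and the arm is clear.

```bash
python3 -c "
from station import *
print(get_obs()['joint_vel'].round(3));hand_in()"
```

```text
[0.001 0.002 0.004 0.001 0.001 0.003]
the job is handed in; nothing more can be done
```

The job is done and handed in at about 48 s of robot time. The lever went to off, the three grey caps went into the tray, a carrier went home on each of the three spindles, and the lever went back to on.

**Last checks**
- **Carriers:** all three hub tops read 100 mm in the scene camera and about 101.5 mm in the wrist camera right after fitting. The expected height is 101 mm, and all are within about 3 mm of their spindle axes.
- **Caps:** all three stand in the tray in the last scene picture.
- **Lever:** it rests on its back stop. The ball moved about 76 mm, the full 1 rad arc, and I met about 14 N at the stop.
- **Bystanders and arm:** the bottle, jar and beaker are upright, and the arm is clear and at rest.

**What went wrong or disagreed**
- I drove the lever into its front stop with about 68 N at the fingers for one step. That is under the 120 N wrist limit but more than intended, and it tilted the tool about 0.03 rad. I allowed for the tilt in the later moves.
- The scene camera reads about 2 mm further out in x than the other views, which is within its calibration error.
- In the final check the top camera gave no lever reading, so the lever's final position comes from the scene camera and the contact force only.
- One close-up crop of the spindles missed its target, so the square angles come from depth fits. All three carriers dropped straight home on them.

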